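# Press the blue sample rack home in the loading bay and hold it

### The arm

A 6-joint arm with a two-finger parallel gripper is mounted at the origin on the work surface. World frame = base frame: x ahead of the robot, y to its left, z up, the work surface at z = 0. Lengths are in mm, angles in rad, forces in N, time in s.
With the tool pointing down it reaches from about 325 to 900 mm from the base axis. Payload 6.1 kg.
Tool frame: the origin (TCP) lies on the centre line of the jaws, within the pads' length; the fingertips stand robot.tip_extent ahead of it and the grasp point (between the pads) is the TCP (robot.tip_extent is the distance from the TCP to the fingertips, in mm); x points along the fingers, y is the direction in which the jaws open and shut, and the axes are right-handed (so a half turn about x gives the same grasp; the last joint's range is limited). The gripper opens to 85 mm and grips with 20 to 120 N. Pads are 22 mm wide; open, the fingers measure 114 mm over their backs; the gripper's body (76 mm by 85 mm) begins 54 mm behind the grasp point. The pads swing forward as they close: fully open they stand 13 mm farther back than shut.
Start: joints at [-1.337, 0.22, 1.526, -0, 1.395, -0.126], TCP at [220.047, -584.975, 250.3] pointing down, gripper open.
Joint ranges: [-2.98, 2.98], [-0.91, 2.08], [0.09, 2.57], [-1.24, 4.39], [0.2, 2.65], [-2.68, 2.68]. Speed limits (rad/s): [2.57, 2.57, 3.01, 3.14, 3.14, 3.14].

### API

Orientations are given as a rotation vector (axis times angle).
In Python, from rig import robot, imaging, workorder gives the robot as it stands.
- The arm moves only by the shell command python3 -m inch 'ROWS' [FORCE]. ROWS is JSON, a list of rows, each an object of numbers: "x", "y", "z": the shift along the tool's x, y, z in cm; "wx", "wy", "wz": the turn, a rotation vector about the tool's x, y, z in rad; "fingers": the finger opening in cm, from 0 to 8.54. A call has 1 to 8 rows; each row is the pose to reach, as a shift and turn from the pose commanded when the call began, along the tool's axes at that moment; what a row does not reach only later rows make up. A row lasts 1/12 s, in which the tool goes at most 41.7 mm and 7.16 degrees, less where a joint would pass 70% of its speed; a pose out of reach is approached as far as the arm can. A call with a gripper value outside its range is refused whole. The fingers move at their own pace and stop on an object; FORCE is the grip in N (left out, the last holds). Time passes only in rows, so rows that repeat a pose let the fingers close. It gives the time, the measured TCP pose, the force and the opening at its end, in the units of the state.
- robot.get_obs(): the state, without advancing time (a new reading comes with each control period).
- imaging.snapshot(name): name is "scene" or "top" or "wrist"; returns a dict with "pixels" (480x640x3 uint8, red, green, blue), "fx", "fy", "cx", "cy" (pixels), "k1" (the pictures are not rectified: a ray, as slopes to the right and down, at radius r is drawn at 1 + k1 r^2 times it, then the intrinsics apply), "view" (4x4, takes a point from world to camera coordinates). Camera axes: x right, y down, z forward; pixel columns grow to the right and rows downward; lengths in mm; the calibration is good to about 2 mm. A picture is of the moment at which its call begins. There is no depth.
- workorder.hand_in(): hands the job in, once; it reports no verdict.
The state is a dict: "time": time; "joints": joint angles; "qvel": joint speeds; "tau": joint torques, N m; "tool_pos": TCP position; "orientation": TCP orientation; "wrist_force": force on the tool from outside, world axes, zero at the start; "moment": the same for the moment, N m; "gripper_width": opening from 0.0 (shut) to 1.0 (fully open).
Only numpy, scipy, OpenCV 4.12 (cv2) and the standard library are available. Lean on these libraries where they do the work, as an engineer would, in place of code of your own. Each camera call takes 0.05 s, during which the arm holds its last target.

### The job

Lift the blue rack of tubes off the tray, set it upright on the steel plate of the loading bay with its long side along the long side fence, and press it fully home into the corner, so that it is up against both fences at once and both orange sprung bars are pushed in level with their fences. Finish while still holding it pressed there: do not let go, because the springs would push it back out. Keep the rack upright, and leave the grey rack with red caps and everything else on the table where it stands.

Things in the scene. Friction and masses are not known exactly. Their poses are not given: they have to be found in the camera images.
- rack_blue_grip (a point): Blue tube rack (0.3 to 0.65 kg): block 130 (x) by 64 (y) by 45 mm tall; on its top, mid-way, an upright grip block 44 (x) by 24 (y) mm, 45 to 87 mm above the underside. Six blue-capped tubes at each end, 70 mm high, leave 57 mm (x) free between them. Point: on the centre line, 68 mm above the underside; grip the 24 mm (y). A half turn looks the same.
- rack_grey_grip (a point): The other rack, to be left alone: same shape, sizes and point as the blue one, but grey with red caps. The two may stand in either order on the tray.
- tray: Low fixed aluminium tray, 230 mm (x) by 310 mm (y), rim 12 mm high, floor 4 mm thick, on which both racks stand side by side, about 144 mm apart. Origin: centre of its underside, on the table.
- bay: Fixed loading bay: steel plate 230 (x) by 170 (y) by 8 mm thick, with white fences in an L, 40 mm tall above it. Origin: centre of its underside. End fence: face at x = +85 mm, y from -85 to +50; side fence (long): face at y = +50 mm, x from -115 to +85. Other sides open. Home: rack's long side at the side fence, an end at the end fence, its centre at x +20, y +18 mm.
- bay_corner (a point): The inner corner where the faces of the two fences meet, on top of the plate: at x = +85, y = +50, z = +8 mm in the frame of the bay, with the same axes.
- end_bar (a joint): Travel (m) of the orange sprung bar in the end fence: 0 when it stands 6 mm proud of the fence's face, 0.006 when pushed level with the face. It moves along the bay's +x; centred at y = +18 mm, 24 mm wide, 23 to 45 mm above the table. The spring gives 0.9 N at first and 3.6 N when level.
- side_bar (a joint): Travel (m) of the orange sprung bar in the side fence: 0 when it stands 6 mm proud of the fence's face, 0.006 when pushed level. It moves along the bay's +y; centred at x = +20 mm, 40 mm wide, 23 to 45 mm above the table. Spring as for the end bar.
- spray: White bottle with a blue cap, 64 mm diameter, 150 mm tall; leave alone. Origin: centre of its underside.
- jar: Clear jar with a red cap, 60 mm diameter, 75 mm tall; leave alone. Origin: centre of its underside.
- tipbox: Clear and blue box of yellow pipette tips, 120 by 85 mm, 62 mm tall; leave alone. Origin: centre of its underside.
- beaker: Clear plastic beaker, 70 mm diameter, 85 mm tall; leave alone. Origin: centre of its underside.
- marker: Black marker pen with a blue cap, 135 mm long, 15 mm thick, lying along its x; leave alone. Origin: middle of its underside.
Not all that is in view belongs to the job. Leave any pink look-alike of the part that bears rack_blue_grip alone.

How it is judged:
By the outcome, as a careful person would: the job done as asked, in the order asked, and still so for the second after the job is handed in, while the arm keeps its last pose, push and grip.
It also fails if it takes over 46 s, if anything falls off the work surface, if the arm or the gripper's body presses on something with over 40 N, if the wrist force passes 120 N, or if a joint passes its speed limit or range.

## Working session

There is one attempt and no reset: what is moved stays moved. The work goes in short steps, Python scripts to look and compute and a shell command to move; the robot and the scene stay as the last step left them, time stands still between calls to the robot, and variables do not carry over. Pictures are saved under pics/ and viewed, and the job is handed in when it is done.

```bash
ls; mkdir -p pics
python3 - <<'E'
from rig import robot, imaging, workorder
import cv2
for n in ["scene","top","wrist"]:
    s=imaging.snapshot(n); cv2.imwrite(f"pics/{n}0.png",s["pixels"][:,:,::-1])
    print(n,{k:(v if k!='view' else v.tolist() if hasattr(v,'tolist') else v) for k,v in s.items() if k!='pixels'})
o=robot.get_obs(); print(o, robot.tip_extent)
E
```

```text
pics
scene {'fx': 619.136068567334, 'fy': 619.136068567334, 'cx': 310.4814984940123, 'cy': 243.68606748919285, 'k1': -0.21253821633259068, 'view': [[0.6217269457139837, 0.7830778980580999, -0.015640030245171382, -359.47339462186545], [0.5410424379544232, -0.4438294550402057, -0.7143448013186966, -286.09587913889743], [-0.5663291316059027, 0.4356654914170073, -0.6996191065736285, 2167.108626243792], [0.0, 0.0, 0.0, 1.0]]}
top {'fx': 443.3942053919862, 'fy': 443.3942053919862, 'cx': 320.0621894067514, 'cy': 240.70793535144526, 'k1': -0.014983467460210008, 'view': [[0.015989938119561314, -0.9998593990914021, 0.0050501413359405915, -40.77304146977879], [-0.9891473901825234, -0.016556007963160792, -0.14599088702869942, 633.282688374472], [0.14605397075750906, -0.002660948872889739, -0.9892730447035643, 1055.7460063755088], [0.0, 0.0, 0.0, 1.0]]}
wrist {'fx': 353.0775198951579, 'fy': 353.0775198951579, 'cx': 321.3163891883697, 'cy': 232.70673843033615, 'k1': -0.020941522820923587, 'view': [[0.3516329267134743, -0.9361367474077712, -0.001508311545183897, -625.6500830959276], [-0.8954355139010771, -0.3368137329143606, 0.29112153778964867, -38.07422769690001], [-0.2730375895286811, -0.10101732263871673, -0.9566848881587262, 379.5991204199923], [0.0, 0.0, 0.0, 1.0]]}
{'time': 0.15, 'joints': array([-1.33707067e+00,  2.21048554e-01,  1.52733541e+00, -4.61190643e-06,
        1.39470356e+00, -1.26077166e-01]), 'qvel': array([-0.00018562, -0.00197068, -0.00208237,  0.00080002, -0.0007104 ,
       -0.0003946 ]), 'tau': array([ 1.88329599e-03, -4.97486579e+01, -3.89900672e+01, -2.31621998e-04,
        7.14840440e-03, -1.68472607e-06]), 'tool_pos': array([ 219.96373718, -584.55257415,  249.45513584]), 'orientation': array([ 2.02586962,  0.3699936 , -2.02604456]), 'wrist_force': array([-0.48391826, -0.14564577,  1.379469  ]), 'moment': array([-0.01312112,  0.01946808, -0.01153839]), 'gripper_width': 0.9982730806103863} 19.0
```

View pics/scene0.png

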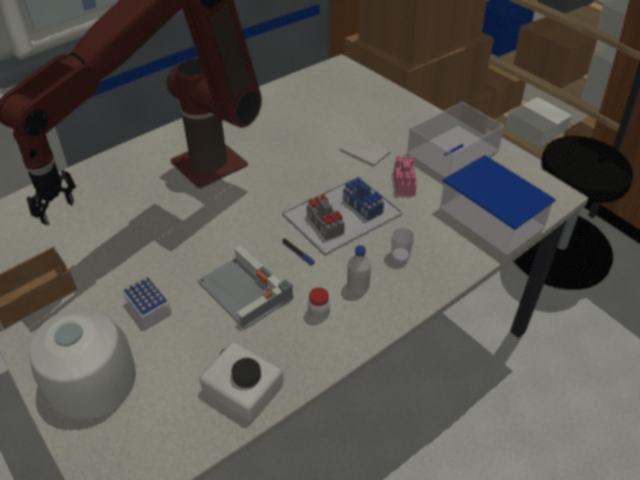

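View pics/top0.png

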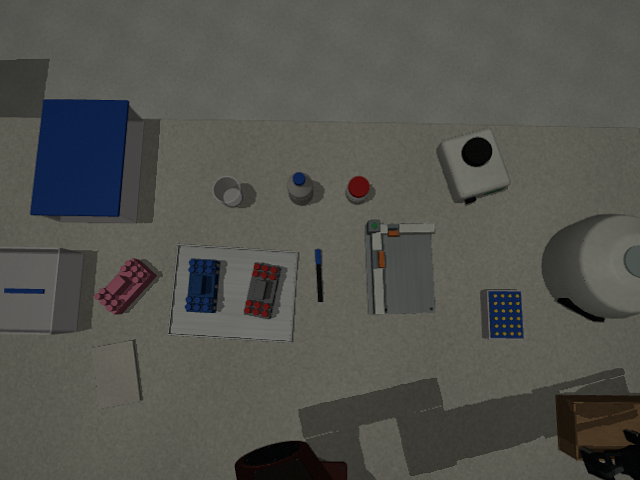

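View pics/wrist0.png

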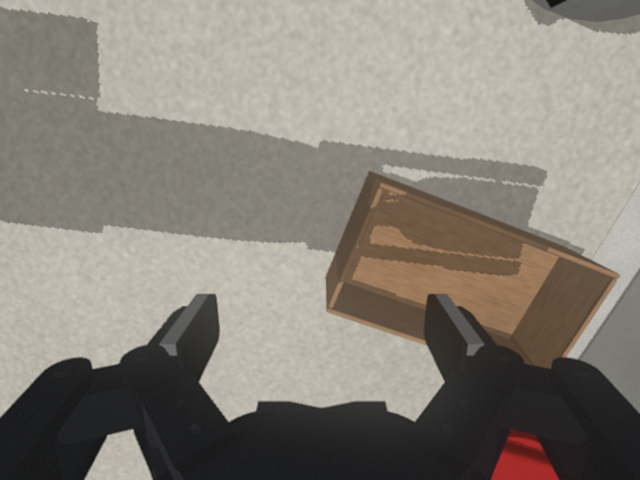

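The top view shows three candidates:
- The blue rack at (204,286), with blue caps on the tray. It fits the description.
- The grey rack with red caps at (263,290).
- The pink look-alike at (127,285), off the tray.

The bay is at (402,268). I'll confirm the choice in an enlarged crop.

```bash
cat > h.py <<'E'
import numpy as np, cv2
from rig import robot, imaging, workorder
from scipy.spatial.transform import Rotation as R
def ray(s,uv):
    a=np.array([(uv[0]-s['cx'])/s['fx'],(uv[1]-s['cy'])/s['fy']])
    p=a.copy()
    for _ in range(20): p=a/(1+s['k1']*(p@p))
    V=np.array(s['view']); Rm=V[:3,:3]; c=-Rm.T@V[:3,3]
    d=Rm.T@np.array([p[0],p[1],1]); return c,d/np.linalg.norm(d)
def plane(s,uv,z):
    c,d=ray(s,uv); return c+d*(z-c[2])/d[2]
def tri(rs):
    A=np.zeros((3,3));b=np.zeros(3)
    for c,d in rs:
        P=np.eye(3)-np.outer(d,d);A+=P;b+=P@c
    x=np.linalg.solve(A,b); return x,[np.linalg.norm((np.eye(3)-np.outer(d,d))@(x-c)) for c,d in rs]
def proj(s,X):
    V=np.array(s['view']); p=V[:3,:3]@np.array(X)+V[:3,3]; q=p[:2]/p[2]; q=q*(1+s['k1']*(q@q))
    return np.array([q[0]*s['fx']+s['cx'],q[1]*s['fy']+s['cy']])
def snap(n,f):
    s=imaging.snapshot(n); cv2.imwrite(f"pics/{f}.png",s["pixels"][:,:,::-1])
    import pickle; pickle.dump(s,open(f"pics/{f}.pkl","wb")); return s
def load(f):
    import pickle; return pickle.load(open(f"pics/{f}.pkl","rb"))
E
python3 - <<'E'
from h import *
s=snap("top","top1"); c=snap("scene","scene1")
im=cv2.cvtColor(s['pixels'],cv2.COLOR_RGB2BGR)
cv2.imwrite("pics/crop1.png",np.hstack([cv2.resize(im[235:350,80:310],None,fx=3,fy=3),]))
cv2.imwrite("pics/crop2.png",cv2.resize(im[210:325,350:450],None,fx=5,fy=5))
for n,uv,z in [("blue grip",(208,285),87),("grey",(263,290),87),("bay corner top",(384,236),48),("pl",(433,312),8),("spray",(299,179),150),("jar",(358,185),75),("mk",(319,250),10),("mk",(320,300),10)]:
    print(n,plane(s,uv,z).round(1))
E
```

```text
blue grip [517.9 232.3  87. ]
grey [508.3 102.2  87. ]
bay corner top [ 648.2 -189.4   48. ]
pl [ 462.7 -318.1    8. ]
spray [761.1  20.6 150. ]
jar [ 770.3 -121.8   75. ]
mk [615.2 -28.2  10. ]
mk [488.2 -32.8  10. ]
```

View pics/crop1.png

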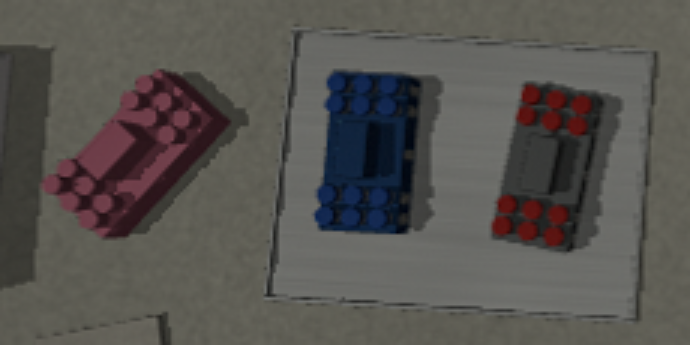

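View pics/crop2.png

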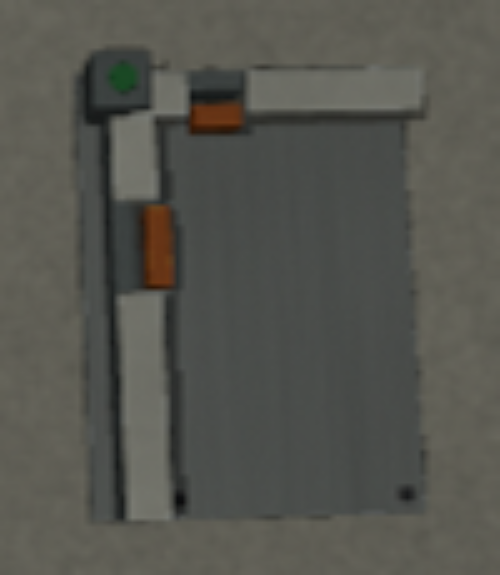

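The crop confirms the target: a blue-capped rack at the left of the tray, with its grip block near (365,150) in the crop. The pink and grey racks are clearly different. The bay's green post marks the corner at upper left, so the end fence faces world +x and the side fence +y. Next I'll work out the move to a viewing pose.

```bash
cat > go.py <<'E'
from h import *
def goto(pos,yaw_y=None,base=None):
    """print shift (cm, tool axes) & turn. yaw_y: world angle of tool y axis; tool x down"""
    o=robot.get_obs(); R0=R.from_rotvec(o['orientation']); p0=o['tool_pos']
    M=R0.as_matrix()
    if yaw_y is None: Rt=R0
    else:
        y=np.array([np.cos(yaw_y),np.sin(yaw_y),0]); x=np.array([0,0,-1.]); Rt=R.from_matrix(np.c_[x,y,np.cross(x,y)])
    sh=M.T@(np.array(pos)-p0)/10; w=(R0.inv()*Rt).as_rotvec()
    print("pos",p0.round(1),"shift cm",sh.round(2),"turn",w.round(4),"dist",np.linalg.norm(sh).round(1))
E
python3 - <<'E'
from go import *
o=robot.get_obs(); M=R.from_rotvec(o['orientation']).as_matrix(); print(M.round(3))
s=load("top1"); w=imaging.snapshot("wrist"); c,d=ray(w,(320,240)); print("cam in tool",M.T@(c-o['tool_pos']),"dir",M.T@d)
ya=np.arctan2(M[1,1],M[0,1]); print("yaw of y",ya)
goto([440,225,300],np.pi/2); goto([440,225,300],-np.pi/2)
E
```

```text
[[-0.     0.352 -0.936]
 [ 0.001 -0.936 -0.352]
 [-1.    -0.001 -0.   ]]
cam in tool [-123.98881188    1.54805189  -73.74952945] dir [ 0.95039449 -0.00363188  0.31102591]
yaw of y -1.210990323349942
pos [ 220.  -584.8  249.9] shift cm [ -4.96 -68.05 -49.1 ] turn [-2.7818e+00 -1.0000e-03  1.0000e-04] dist 84.1
pos [ 220.  -584.8  249.9] shift cm [ -4.96 -68.05 -49.1 ] turn [3.598e-01 1.000e-04 7.000e-04] dist 84.1
```

Run:
```python
from go import *
goto([490,225,290],-np.pi/2)
```

```text
pos [ 220.  -584.8  249.9] shift cm [ -3.96 -66.29 -53.78] turn [3.598e-01 1.000e-04 7.000e-04] dist 85.5
```

```bash
T='{"x":-4,"y":-66.3,"z":-53.8,"wx":0.36}'; python3 -m inch '[{"x":-4,"y":-66.3,"z":-53.8,"wx":0.36},{"x":-4,"y":-66.3,"z":-53.8,"wx":0.36},{"x":-4,"y":-66.3,"z":-53.8,"wx":0.36},{"x":-4,"y":-66.3,"z":-53.8,"wx":0.36},{"x":-4,"y":-66.3,"z":-53.8,"wx":0.36},{"x":-4,"y":-66.3,"z":-53.8,"wx":0.36},{"x":-4,"y":-66.3,"z":-53.8,"wx":0.36},{"x":-4,"y":-66.3,"z":-53.8,"wx":0.36}]'
python3 - <<'E'
from go import *
goto([490,225,290],-np.pi/2)
E
```

```text
pos [ 220.  -584.8  249.9] shift cm [ -3.96 -66.29 -53.78] turn [3.598e-01 1.000e-04 7.000e-04] dist 85.5validation failed for argument at $[0]...
```

```bash
python3 -m inch --help | head -30; python3 -m inch '[{"x":-0.4,"y":-3.1,"z":-2.5,"wx":0.04},{"x":-0.8,"y":-6.2,"z":-5,"wx":0.08},{"x":-1.2,"y":-9.3,"z":-7.5,"wx":0.12},{"x":-1.6,"y":-12.4,"z":-10,"wx":0.16},{"x":-2,"y":-15.5,"z":-12.5,"wx":0.2},{"x":-2.4,"y":-18.6,"z":-15,"wx":0.24},{"x":-2.8,"y":-21.7,"z":-17.5,"wx":0.28},{"x":-3.2,"y":-24.8,"z":-20,"wx":0.32}]'
```

```text
invalid input: not JSON, or not a number
validation failed for argument at $[0]...
```

```bash
python3 -m inch '[{"x":-0.4,"y":-3.1,"z":-2.5,"wx":0.04,"wy":0,"wz":0,"fingers":8.5},{"x":-0.8,"y":-6.2,"z":-5,"wx":0.08,"wy":0,"wz":0,"fingers":8.5},{"x":-1.2,"y":-9.3,"z":-7.5,"wx":0.12,"wy":0,"wz":0,"fingers":8.5},{"x":-1.6,"y":-12.4,"z":-10,"wx":0.16,"wy":0,"wz":0,"fingers":8.5},{"x":-2,"y":-15.5,"z":-12.5,"wx":0.2,"wy":0,"wz":0,"fingers":8.5},{"x":-2.4,"y":-18.6,"z":-15,"wx":0.24,"wy":0,"wz":0,"fingers":8.5},{"x":-2.8,"y":-21.7,"z":-17.5,"wx":0.28,"wy":0,"wz":0,"fingers":8.5},{"x":-3.2,"y":-24.8,"z":-20,"wx":0.32,"wy":0,"wz":0,"fingers":8.5}]'
python3 - <<'E'
from go import *
goto([490,225,290],-np.pi/2)
E
```

```text
time: 0.97
tool_pos: [320.0, -280.6, 282.5]
orientation: [2.203, 0.041, -2.202]
wrist_force: [1.8, -0.4, 0.1]
gripper_width: 0.997
pos [ 320.  -280.6  282.5] shift cm [ -0.76 -49.9  -18.87] turn [ 0.0372 -0.0005 -0.0004] dist 53.3
```

```bash
python3 -m inch '[{"x":-0.8,"y":-49.9,"z":-18.9,"wx":0.037,"wy":0,"wz":0,"fingers":8.5},{"x":-0.8,"y":-49.9,"z":-18.9,"wx":0.037,"wy":0,"wz":0,"fingers":8.5},{"x":-0.8,"y":-49.9,"z":-18.9,"wx":0.037,"wy":0,"wz":0,"fingers":8.5},{"x":-0.8,"y":-49.9,"z":-18.9,"wx":0.037,"wy":0,"wz":0,"fingers":8.5},{"x":-0.8,"y":-49.9,"z":-18.9,"wx":0.037,"wy":0,"wz":0,"fingers":8.5},{"x":-0.8,"y":-49.9,"z":-18.9,"wx":0.037,"wy":0,"wz":0,"fingers":8.5},{"x":-0.8,"y":-49.9,"z":-18.9,"wx":0.037,"wy":0,"wz":0,"fingers":8.5},{"x":-0.8,"y":-49.9,"z":-18.9,"wx":0.037,"wy":0,"wz":0,"fingers":8.5}]'
python3 - <<'E'
from go import *
goto([490,225,290],-np.pi/2)
snap("wrist","w1")
E
```

```text
time: 1.63
tool_pos: [425.7, 35.9, 287.8]
orientation: [2.221, 0.003, -2.218]
wrist_force: [1.3, -0.6, -0.1]
gripper_width: 0.992
pos [425.7  35.9 287.8] shift cm [ -0.22 -18.89  -6.49] turn [ 0.003  -0.0014 -0.0003] dist 20.0
```

View pics/w1.png

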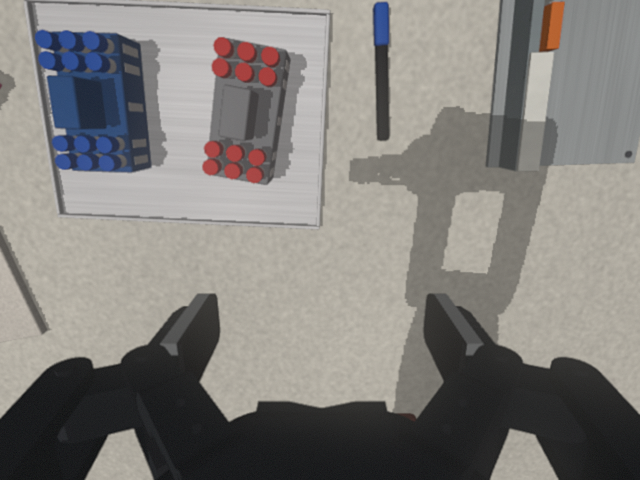

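The wrist view shows the blue rack at (93,102) and the grey one at (243,110), both upright on the tray. I'll move on to a second viewpoint over the blue rack.

```bash
python3 -m inch '[{"x":0,"y":-20,"z":-3,"wx":0.003,"wy":0,"wz":0,"fingers":8.5},{"x":0,"y":-20,"z":-3,"wx":0.003,"wy":0,"wz":0,"fingers":8.5},{"x":0,"y":-20,"z":-3,"wx":0.003,"wy":0,"wz":0,"fingers":8.5},{"x":0,"y":-20,"z":-3,"wx":0.003,"wy":0,"wz":0,"fingers":8.5},{"x":0,"y":-20,"z":-3,"wx":0.003,"wy":0,"wz":0,"fingers":8.5},{"x":0,"y":-20,"z":-3,"wx":0.003,"wy":0,"wz":0,"fingers":8.5},{"x":0,"y":-20,"z":-3,"wx":0.003,"wy":0,"wz":0,"fingers":8.5}]'
python3 - <<'E'
from go import *
s=snap("wrist","w2")
im=s['pixels'][:,:,::-1]
a=load("w1")['pixels'][:,:,::-1]
cv2.imwrite("pics/w1c.png",cv2.resize(a[20:190,20:170],None,fx=3.5,fy=3.5,interpolation=cv2.INTER_CUBIC))
E
```

```text
time: 2.27
tool_pos: [454.5, 235.4, 286.9]
orientation: [2.218, 0.004, -2.22]
wrist_force: [-0.2, -0.1, -0.3]
gripper_width: 0.993
```

View pics/w2.png

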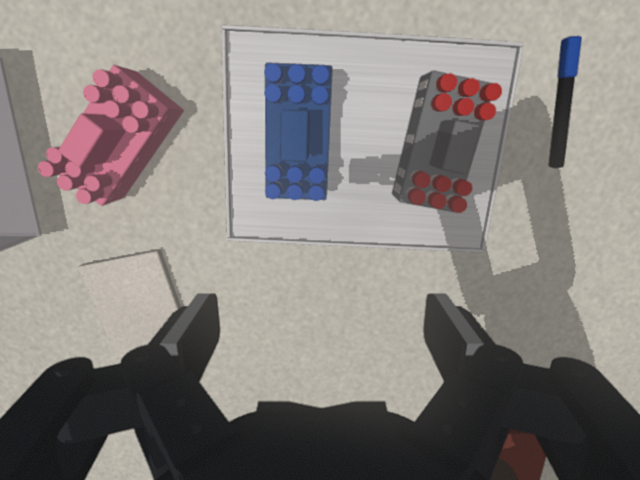

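View pics/w1c.png

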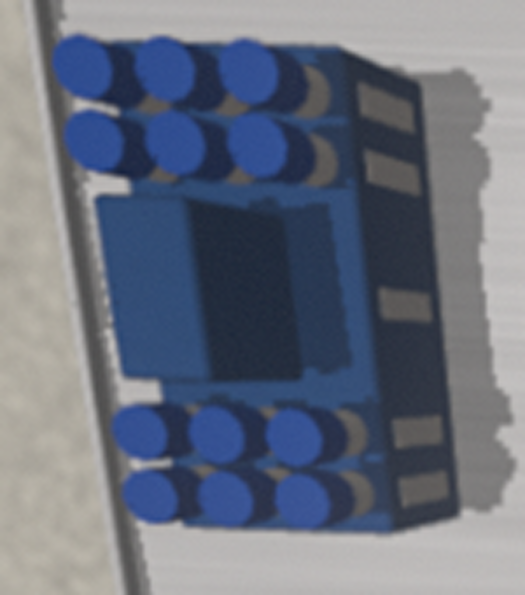

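Run:
```python
from go import *
im=load("w2")['pixels'][:,:,::-1]
cv2.imwrite("pics/w2c.png",cv2.resize(im[50:210,250:350],None,fx=3.7,fy=3.7,interpolation=cv2.INTER_CUBIC))
for f,(x0,x1,y0,y1) in {"w1":(20,160,20,180),"w2":(255,345,50,210)}.items():
    s=load(f); hsv=cv2.cvtColor(s['pixels'],cv2.COLOR_RGB2HSV)
    sub=hsv[y0:y1,x0:x1]; 
    for vt in (125,140,150):
        m=((sub[...,0]>105)&(sub[...,0]<125)&(sub[...,1]>120)&(sub[...,2]>vt)).astype(np.uint8)
        n,l,st,c=cv2.connectedComponentsWithStats(m)
        print(f,vt,[(round(c[i][0]+x0,1),round(c[i][1]+y0,1),int(st[i,4])) for i in range(1,n) if st[i,4]>30])
```

```text
w1 125 [(np.float64(43.0), np.float64(38.6), 222), (np.float64(66.6), np.float64(39.2), 226), (np.float64(90.5), np.float64(39.9), 224), (np.float64(46.4), np.float64(59.8), 207), (np.float64(69.5), np.float64(60.1), 221), (np.float64(92.9), np.float64(60.8), 220), (np.float64(59.3), np.float64(143.0), 173), (np.float64(81.3), np.float64(143.8), 185), (np.float64(103.4), np.float64(144.6), 190), (np.float64(62.4), np.float64(161.4), 170), (np.float64(84.0), np.float64(162.2), 182), (np.float64(105.8), np.float64(163.1), 183)]
w1 140 [(np.float64(42.9), np.float64(38.4), 196), (np.float64(66.9), np.float64(39.1), 195), (np.float64(90.5), np.float64(39.8), 199), (np.float64(46.2), np.float64(59.6), 184), (np.float64(69.6), np.float64(60.1), 185), (np.float64(93.1), np.float64(60.8), 194), (np.float64(59.4), np.float64(143.1), 155), (np.float64(81.4), np.float64(143.8), 159), (np.float64(103.5), np.float64(144.7), 162), (np.float64(62.3), np.float64(161.3), 150), (np.float64(84.1), np.float64(162.2), 151), (np.float64(105.7), np.float64(162.8), 156)]
w1 150 []
w2 125 [(np.float64(272.4)
[... 1122 characters left out ...]
p.float64(175.2), 172), (np.float64(272.2), np.float64(190.8), 155), (np.float64(293.8), np.float64(191.8), 163), (np.float64(315.5), np.float64(192.6), 160)]
w2 150 [(np.float64(272.2), np.float64(71.9), 201), (np.float64(296.0), np.float64(72.9), 203), (np.float64(319.8), np.float64(73.8), 198), (np.float64(272.1), np.float64(92.5), 191), (np.float64(295.6), np.float64(93.3), 189), (np.float64(319.0), np.float64(94.3), 188), (np.float64(272.2), np.float64(173.4), 152), (np.float64(294.0), np.float64(174.4), 156), (np.float64(316.0), np.float64(175.1), 146), (np.float64(272.0), np.float64(191.0), 141), (np.float64(294.0), np.float64(191.9), 142), (np.float64(315.5), np.float64(192.8), 143)]
```

View pics/w2c.png

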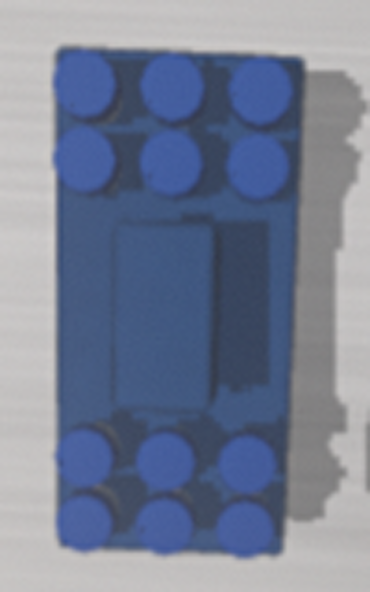

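Run:
```python
from go import *
a=load("w1");b=load("w2")
P=[(42.9,38.4),(66.9,39.1),(90.5,39.8),(46.2,59.6),(69.6,60.1),(93.1,60.8),(59.4,143.1),(81.4,143.8),(103.5,144.7),(62.3,161.3),(84.1,162.2),(105.7,162.8)]
Q=[(272.3,71.9),(295.9,72.9),(319.8,73.8),(272.2,92.4),(295.6,93.3),(319,94.2),(272.3,173.4),(294.1,174.3),(316.2,175.2),(272.2,190.8),(293.8,191.8),(315.5,192.6)]
X=[]
for p,q in zip(P,Q):
    x,r=tri([ray(a,p),ray(b,q)]); X.append(x); print(x.round(1),np.round(r,1))
X=np.array(X); c=X.mean(0); print("mean",c, X[[0,1,2]].mean(0)-X[[9,10,11]].mean(0), X[[0,3,6,9]].mean(0)-X[[2,5,8,11]].mean(0))
d=X[:6].mean(0)-X[6:].mean(0); print("yaw deg",np.degrees(np.arctan2(d[1],d[0])))
G1=np.array([(97,196),(187,198),(212,378),(124,380)])/3.5+[20,20]
G2=np.array([(116,223),(212,225),(210,410),(112,408)])/3.7+[250,50]
g=[tri([ray(a,p),ray(b,q)])[0] for p,q in zip(G1,G2)]; g=np.array(g); print(g.round(1),g.mean(0).round(1))
```

```text
[573.8 277.1  74.1] [0. 0.]
[573.2 256.4  73.3] [0. 0.]
[572.3 235.3  73.6] [0. 0.]
[556.9 277.8  73.9] [0. 0.]
[556.2 256.9  73.7] [0. 0.]
[555.5 236.   73.5] [0. 0.]
[484.9 280.2  74.1] [0. 0.]
[484.1 259.6  73.7] [0.1 0.1]
[483.2 238.6  73.8] [0. 0.]
[468.1 281.   74. ] [0.1 0.1]
[467.1 260.2  73.6] [0.1 0.1]
[466.5 239.3  73.9] [0. 0.]
mean [520.14547575 258.19318239  73.76891171] [105.87868728  -3.89553136  -0.17544414] [ 1.53620615 41.7173679   0.35222235]
yaw deg -2.0793573102632554
[[541.3 268.4  88.8]
 [540.8 246.   88.9]
 [498.4 246.8  90.3]
 [498.3 270.7  88.6]] [519.7 258.   89.1]
```

The triangulated caps are consistent. Cap tops are at z=73.8 (expected 74) and the grip top is near 89 (expected 91). The centre is (520,258.2), yaw is −2.08°, and the row spacings match each other. Next I'll approach.

Run:
```python
from go import *
goto([520,258.2,140],-np.pi/2-0.0363)
goto([520,258.2,75],-np.pi/2-0.0363)
```

```text
pos [454.6 234.2 286.9] shift cm [14.68 -2.4  -6.56] turn [ 0.0381  0.0009 -0.0008] dist 16.3
pos [454.6 234.2 286.9] shift cm [21.18 -2.41 -6.57] turn [ 0.0381  0.0009 -0.0008] dist 22.3
```

```bash
python3 -m inch '[{"x":3.5,"y":-1.2,"z":-3.3,"wx":0.038,"wy":0,"wz":0,"fingers":8.5},{"x":7,"y":-2.4,"z":-6.5,"wx":0.038,"wy":0,"wz":0,"fingers":8.5},{"x":11,"y":-2.4,"z":-6.5,"wx":0.038,"wy":0,"wz":0,"fingers":8.5},{"x":14.7,"y":-2.4,"z":-6.5,"wx":0.038,"wy":0,"wz":0,"fingers":8.5},{"x":14.7,"y":-2.4,"z":-6.5,"wx":0.038,"wy":0,"wz":0,"fingers":8.5},{"x":14.7,"y":-2.4,"z":-6.5,"wx":0.038,"wy":0,"wz":0,"fingers":8.5},{"x":14.7,"y":-2.4,"z":-6.5,"wx":0.038,"wy":0,"wz":0,"fingers":8.5}]' 40
python3 - <<'E'
from go import *
goto([520,258.2,75],-np.pi/2-0.0363)
snap("wrist","w3")
E
```

```text
time: 2.9
tool_pos: [520.6, 257.0, 142.0]
orientation: [-2.202, 0.043, 2.2]
wrist_force: [0.4, 0.4, 0.6]
gripper_width: 0.995
pos [520.6 257.  142. ] shift cm [ 6.7  -0.12  0.07] turn [-0.0032 -0.001   0.0002] dist 6.7
```

View pics/w3.png

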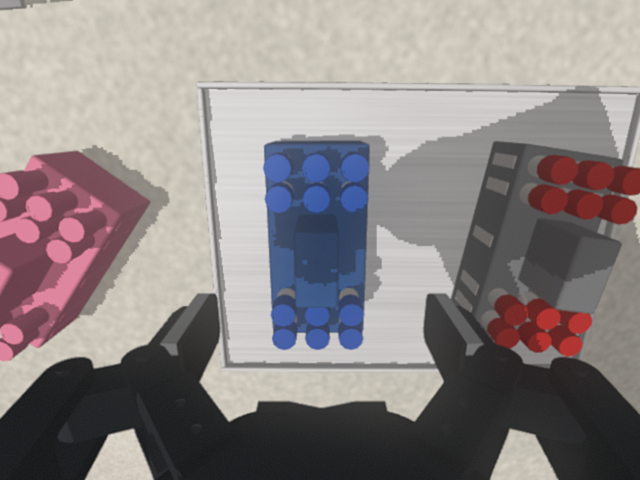

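The jaws are centred on the grip block at (317,240), and the grey rack is clear of the right finger. I'll descend and grip.

```bash
python3 -m inch '[{"x":3,"y":-0.1,"z":0.1,"wx":-0.003,"wy":0,"wz":0,"fingers":8.5},{"x":5.5,"y":-0.1,"z":0.1,"wx":-0.003,"wy":0,"wz":0,"fingers":8.5},{"x":6.6,"y":-0.1,"z":0.1,"wx":-0.003,"wy":0,"wz":0,"fingers":8.5},{"x":6.6,"y":-0.1,"z":0.1,"wx":-0.003,"wy":0,"wz":0,"fingers":8.5},{"x":6.6,"y":-0.1,"z":0.1,"wx":-0.003,"wy":0,"wz":0,"fingers":8.5}]' 40
python3 -m inch '[{"x":0,"y":0,"z":0,"wx":0,"wy":0,"wz":0,"fingers":4},{"x":0,"y":0,"z":0,"wx":0,"wy":0,"wz":0,"fingers":1},{"x":0,"y":0,"z":0,"wx":0,"wy":0,"wz":0,"fingers":1},{"x":0,"y":0,"z":0,"wx":0,"wy":0,"wz":0,"fingers":1},{"x":0,"y":0,"z":0,"wx":0,"wy":0,"wz":0,"fingers":1},{"x":0,"y":0,"z":0,"wx":0,"wy":0,"wz":0,"fingers":1},{"x":0,"y":0,"z":0,"wx":0,"wy":0,"wz":0,"fingers":1},{"x":0,"y":0,"z":0,"wx":0,"wy":0,"wz":0,"fingers":1}]' 50
```

```text
time: 3.37
tool_pos: [519.9, 259.1, 76.2]
orientation: [-2.205, 0.038, 2.201]
wrist_force: [0.0, 0.5, 0.4]
gripper_width: 0.995
time: 4.03
tool_pos: [519.4, 259.1, 74.9]
orientation: [-2.204, 0.038, 2.203]
wrist_force: [-1.8, 1.7, 4.3]
gripper_width: 0.272
```

```bash
python3 -m inch '[{"x":-1,"y":0,"z":0,"wx":0,"wy":0,"wz":0,"fingers":1},{"x":-4,"y":0,"z":0,"wx":0,"wy":0,"wz":0,"fingers":1},{"x":-8,"y":0,"z":0,"wx":0,"wy":0,"wz":0,"fingers":1},{"x":-12,"y":0,"z":0,"wx":0,"wy":0,"wz":0,"fingers":1},{"x":-15,"y":0,"z":0,"wx":0,"wy":0,"wz":0,"fingers":1},{"x":-15,"y":0,"z":0,"wx":0,"wy":0,"wz":0,"fingers":1},{"x":-15,"y":0,"z":0,"wx":0,"wy":0,"wz":0,"fingers":1}]'
python3 - <<'E'
from go import *
goto([510,-250,220],-np.pi/2)
snap("wrist","w4")
E
```

```text
time: 4.62
tool_pos: [519.5, 258.8, 225.5]
orientation: [-2.206, 0.038, 2.201]
wrist_force: [-0.4, -0.7, -7.8]
gripper_width: 0.27
pos [519.5 258.8 225.5] shift cm [ 0.52 50.88 -0.85] turn [-0.0353 -0.0025  0.0007] dist 50.9
```

View pics/w4.png

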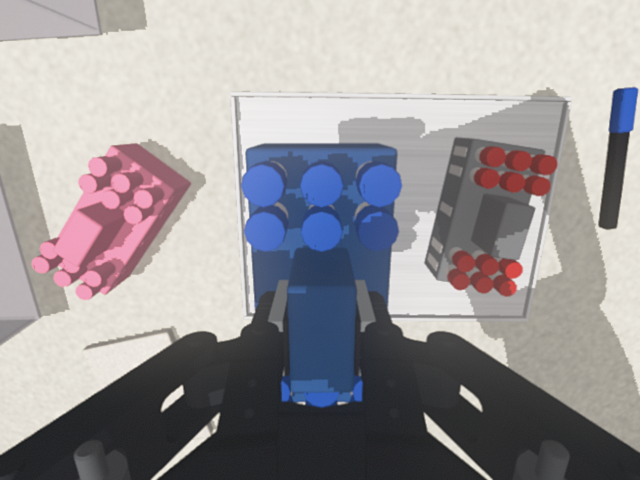

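The rack is lifted cleanly and hangs level between the pads. The weight reading is −7.8 N. The grey rack has not been touched. I'll carry it toward the bay, passing high.

```bash
python3 -m inch '[{"x":0.1,"y":2,"z":-0.1,"wx":0,"wy":0,"wz":0,"fingers":1},{"x":0.2,"y":5,"z":-0.2,"wx":-0.01,"wy":0,"wz":0,"fingers":1},{"x":0.3,"y":9,"z":-0.3,"wx":-0.02,"wy":0,"wz":0,"fingers":1},{"x":0.4,"y":13,"z":-0.4,"wx":-0.03,"wy":0,"wz":0,"fingers":1},{"x":0.5,"y":17,"z":-0.5,"wx":-0.035,"wy":0,"wz":0,"fingers":1},{"x":0.5,"y":21,"z":-0.6,"wx":-0.035,"wy":0,"wz":0,"fingers":1},{"x":0.5,"y":25,"z":-0.7,"wx":-0.035,"wy":0,"wz":0,"fingers":1},{"x":0.5,"y":29,"z":-0.8,"wx":-0.035,"wy":0,"wz":0,"fingers":1}]'
python3 -m inch '[{"x":0,"y":4,"z":0,"wx":0,"wy":0,"wz":0,"fingers":1},{"x":0,"y":8,"z":0,"wx":0,"wy":0,"wz":0,"fingers":1},{"x":0,"y":12,"z":0,"wx":0,"wy":0,"wz":0,"fingers":1},{"x":0,"y":16,"z":0,"wx":0,"wy":0,"wz":0,"fingers":1},{"x":0,"y":19.5,"z":0,"wx":0,"wy":0,"wz":0,"fingers":1},{"x":0,"y":22,"z":0,"wx":0,"wy":0,"wz":0,"fingers":1},{"x":0,"y":22,"z":0,"wx":0,"wy":0,"wz":0,"fingers":1},{"x":0,"y":22,"z":0,"wx":0,"wy":0,"wz":0,"fingers":1}]'
python3 - <<'E'
from go import *
goto([510,-250,220],-np.pi/2)
snap("wrist","w5")
E
```

```text
time: 5.33
tool_pos: [513.8, -32.6, 215.1]
orientation: [-2.213, -0.002, 2.229]
wrist_force: [1.9, 0.0, -6.2]
gripper_width: 0.271
time: 6.0
tool_pos: [514.4, -251.6, 215.0]
orientation: [-2.211, -0.001, 2.225]
wrist_force: [0.1, 0.9, -6.0]
gripper_width: 0.27
pos [ 514.4 -251.6  215. ] shift cm [-0.5  -0.16  0.44] turn [-0.0033  0.0062  0.0043] dist 0.7
```

View pics/w5.png

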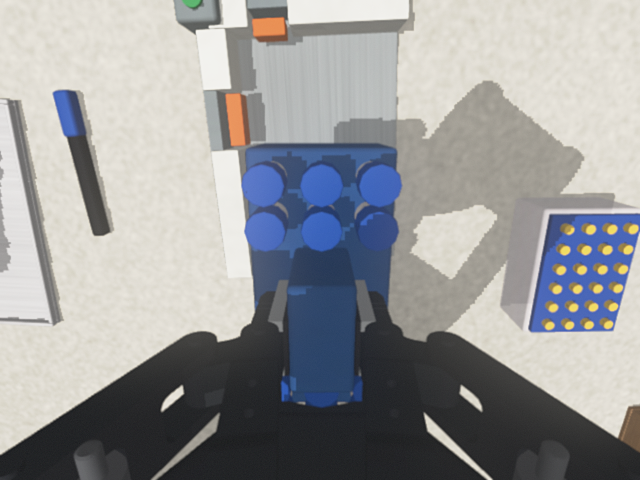

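The bay is in view: end-fence bar at (269,29), side-fence bar at (236,118), green post at (193,3). I'll take a second viewpoint for height.

```bash
python3 -m inch '[{"x":-2,"y":3,"z":1.5,"wx":-0.003,"wy":0.006,"wz":0.004,"fingers":1},{"x":-4,"y":6,"z":3,"wx":-0.003,"wy":0.006,"wz":0.004,"fingers":1},{"x":-4,"y":8,"z":3,"wx":-0.003,"wy":0.006,"wz":0.004,"fingers":1},{"x":-4,"y":8,"z":3,"wx":-0.003,"wy":0.006,"wz":0.004,"fingers":1},{"x":-4,"y":8,"z":3,"wx":-0.003,"wy":0.006,"wz":0.004,"fingers":1}]'
python3 - <<'E'
from go import *
s=snap("wrist","w6"); snap("top","top6")
for f,(x0,x1,y0,y1) in {"w5":(160,430,0,150),"w6":(60,330,0,180)}.items():
    im=load(f)['pixels'][:,:,::-1]
    cv2.imwrite(f"pics/{f}c.png",cv2.resize(im[y0:y1,x0:x1],None,fx=2.9,fy=2.9,interpolation=cv2.INTER_CUBIC))
E
```

```text
time: 6.47
tool_pos: [486.2, -330.3, 257.7]
orientation: [2.224, 0.001, -2.215]
wrist_force: [0.6, 0.4, -6.7]
gripper_width: 0.275
```

View pics/w6.png

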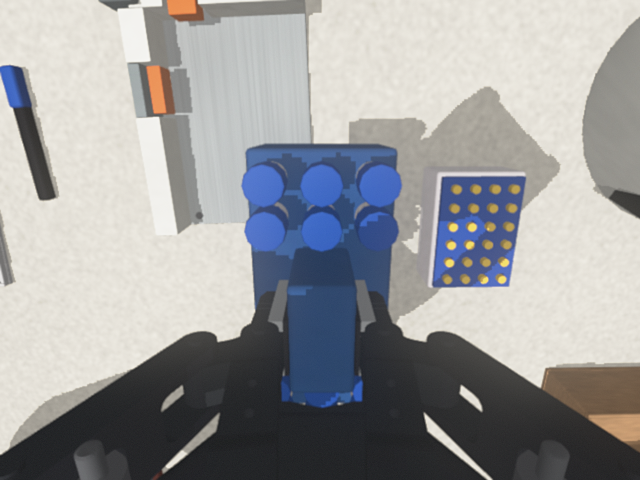

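View pics/w5c.png

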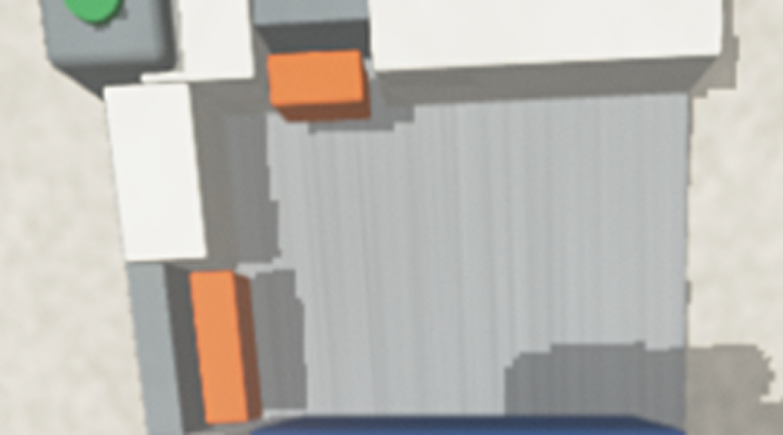

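View pics/w6c.png

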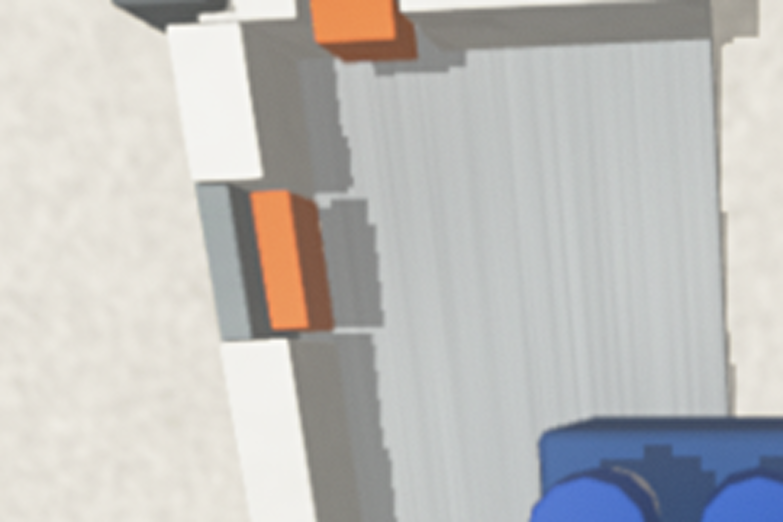

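Run:
```python
from go import *
a=load("w5");b=load("w6")
pa=lambda p:np.array(p)/2.9+[160,0]
pb=lambda p:np.array(p)/2.9+[60,0]
for n,p,q in [("corner top",(191,81),(242,20)),("side seg end",(206,258),(262,178)),("endf right",(722,55),(708,0)),("sbar tr",(234,270),(293,190)),("sbar br",(247,422),(307,328)),("sbar tl",(190,271),(250,190)),("sbar bl",(205,424),(272,328)),("ebar br",(364,102),(395,40)),("ebar bl",(271,105),(320,44)),("plate edge R",(690,95),(710,40))]:
    x,r=tri([ray(a,pa(p)),ray(b,pb(q))]); print(n,x.round(1),np.round(r,1))
    z=8 if n[0]=='p' else (45 if 'bar' in n else 48)
    print("   plane z",z,plane(a,pa(p),z).round(1),plane(b,pb(q),z).round(1))
print("lower side fence edge w6",[plane(b,pb(q),48).round(1) for q in [(290,340),(315,520)]],plane(b,(178,233),48))
```

```text
corner top [ 657.3 -182.6   47.2] [0.1 0.1]
   plane z 48 [ 657.1 -182.8   48. ] [ 657.2 -183.    48. ]
side seg end [ 615.  -183.5   47.9] [0. 0.]
   plane z 48 [ 615.  -183.5   48. ] [ 615.  -183.5   48. ]
endf right [ 662.8 -317.7   45. ] [0.2 0.2]
   plane z 48 [ 662.3 -317.1   48. ] [ 661.7 -317.7   48. ]
sbar tr [ 612.8 -189.    39.8] [0.2 0.2]
   plane z 45 [ 612.2 -190.1   45. ] [ 612.1 -191.3   45. ]
sbar br [ 572.3 -191.    45.4] [0.1 0.1]
   plane z 45 [ 572.3 -191.    45. ] [ 572.3 -190.9   45. ]
sbar tl [ 612.  -178.4   45.7] [0.1 0.1]
   plane z 45 [ 612.  -178.2   45. ] [ 612.2 -178.1   45. ]
sbar bl [ 572.1 -178.9   43.5] [0.3 0.3]
   plane z 45 [ 571.8 -179.2   45. ] [ 572.3 -179.8   45. ]
ebar br [ 652.2 -226.4   46.2] [0.1 0.1]
   plane z 45 [ 652.5 -226.3   45. ] [ 652.5 -226.    45. ]
ebar bl [ 653.7 -201.    37.3] [0. 0.]
   plane z 45 [ 652.  -202.3   45. ] [ 651.6 -203.9   45. ]
plate edge R [ 661.6 -316.7   10.6] [0.1 0.1]
   plane z 8 [ 662.  -317.2    8. ] [ 662.4 -316.6    8. ]
lower side fence edge w6 [array([ 568.6, -186.4,   48. ]), array([ 512.5, -187.6,   48. ])] [ 459.3376091  -190.47357623   48.        ]
```

The bay measures well:
- **Heights:** fence-top corner at (657.2,−182.9,47–48), against 48 expected, and the bars are about 6 mm proud.
- **Lengths:** the end fence is 135 mm and the side fence about 198 mm.
- **Yaw and home:** bay yaw is about +2.1°, which puts the home centre at about (593.4,−217.3).

I'll go to a spot 15 mm short of home on both axes, above the plate.

Run:
```python
from go import *
goto([578.5,-232.8,150],-np.pi/2+0.0367)
```

```text
pos [ 486.4 -329.1  257.3] shift cm [10.76 -9.61 -9.22] turn [-0.0326 -0.0035 -0.0009] dist 17.1
```

```bash
python3 -m inch '[{"x":2,"y":-2,"z":-2,"wx":-0.01,"wy":-0.001,"wz":0,"fingers":1},{"x":4.5,"y":-4.5,"z":-4.5,"wx":-0.02,"wy":-0.002,"wz":0,"fingers":1},{"x":7,"y":-7,"z":-6.5,"wx":-0.033,"wy":-0.0035,"wz":-0.001,"fingers":1},{"x":9,"y":-8.8,"z":-8.4,"wx":-0.033,"wy":-0.0035,"wz":-0.001,"fingers":1},{"x":10.7,"y":-9.6,"z":-9.2,"wx":-0.033,"wy":-0.0035,"wz":-0.001,"fingers":1},{"x":10.7,"y":-9.6,"z":-9.2,"wx":-0.033,"wy":-0.0035,"wz":-0.001,"fingers":1},{"x":10.7,"y":-9.6,"z":-9.2,"wx":-0.033,"wy":-0.0035,"wz":-0.001,"fingers":1},{"x":10.7,"y":-9.6,"z":-9.2,"wx":-0.033,"wy":-0.0035,"wz":-0.001,"fingers":1}]'
python3 - <<'E'
from go import *
goto([578.5,-232.8,84],-np.pi/2+0.0367)
snap("wrist","w7");snap("top","top7")
E
```

```text
time: 7.23
tool_pos: [579.0, -234.9, 152.6]
orientation: [2.203, 0.037, -2.199]
wrist_force: [-0.4, -0.7, -6.0]
gripper_width: 0.277
pos [ 579.  -234.9  152.6] shift cm [ 6.86 -0.23  0.05] turn [ 0.0005 -0.0018 -0.0033] dist 6.9
```

View pics/w7.png

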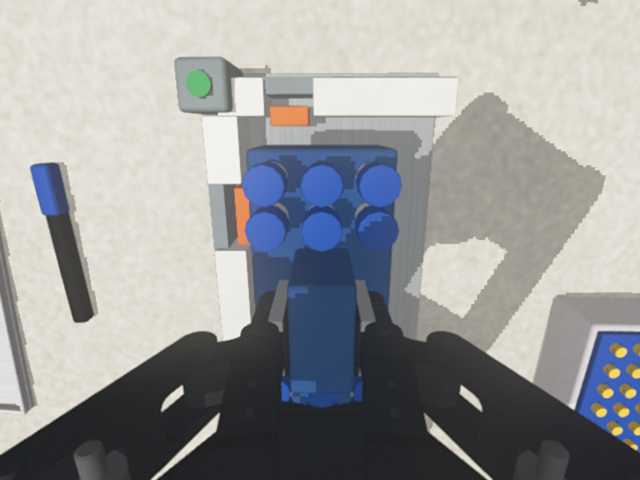

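The rack is aligned with the fences and sits short of both bars. I'll descend to just above the plate.

```bash
python3 -m inch '[{"x":2.5,"y":0,"z":0,"wx":0,"wy":-0.002,"wz":-0.003,"fingers":1},{"x":5,"y":0,"z":0,"wx":0,"wy":-0.002,"wz":-0.003,"fingers":1},{"x":6.5,"y":0,"z":0,"wx":0,"wy":-0.002,"wz":-0.003,"fingers":1},{"x":6.8,"y":0,"z":0,"wx":0,"wy":-0.002,"wz":-0.003,"fingers":1},{"x":6.8,"y":0,"z":0,"wx":0,"wy":-0.002,"wz":-0.003,"fingers":1},{"x":6.8,"y":0,"z":0,"wx":0,"wy":-0.002,"wz":-0.003,"fingers":1}]' 60
python3 - <<'E'
from go import *
goto([578.5,-232.8,79],-np.pi/2+0.0367)
E
```

```text
time: 7.83
tool_pos: [580.0, -236.7, 86.2]
orientation: [2.206, 0.037, -2.2]
wrist_force: [1.0, -0.2, -5.8]
gripper_width: 0.275
pos [ 580.  -236.7   86.2] shift cm [ 0.72 -0.4   0.14] turn [-0.0017 -0.0025 -0.0015] dist 0.8
```

```bash
python3 -m inch '[{"x":0.3,"y":0,"z":0,"wx":-0.0015,"wy":-0.0025,"wz":-0.0015,"fingers":1},{"x":0.5,"y":0,"z":0,"wx":-0.0015,"wy":-0.0025,"wz":-0.0015,"fingers":1},{"x":0.5,"y":0,"z":0,"wx":-0.0015,"wy":-0.0025,"wz":-0.0015,"fingers":1},{"x":0.5,"y":0,"z":0,"wx":-0.0015,"wy":-0.0025,"wz":-0.0015,"fingers":1}]'
python3 -m inch '[{"x":0.1,"y":0,"z":0,"wx":0,"wy":0,"wz":0,"fingers":1},{"x":0.2,"y":0,"z":0,"wx":0,"wy":0,"wz":0,"fingers":1},{"x":0.2,"y":0,"z":0,"wx":0,"wy":0,"wz":0,"fingers":1}]'
```

```text
time: 8.17
tool_pos: [579.5, -235.8, 80.0]
orientation: [2.201, 0.042, -2.205]
wrist_force: [0.3, 0.0, -6.2]
gripper_width: 0.27
time: 8.42
tool_pos: [579.5, -235.9, 79.6]
orientation: [2.201, 0.042, -2.205]
wrist_force: [-6.7, 2.6, 6.2]
gripper_width: 0.276
```

The plate is contacted at TCP z≈79.6, matching the 78.9 predicted. I'll ease off slightly and slide toward the side fence first.

```bash
python3 -m inch '[{"x":-0.1,"y":-0.3,"z":0,"wx":0,"wy":0,"wz":0,"fingers":1},{"x":-0.1,"y":-0.7,"z":0,"wx":0,"wy":0,"wz":0,"fingers":1},{"x":-0.1,"y":-1.1,"z":0,"wx":0,"wy":0,"wz":0,"fingers":1},{"x":-0.1,"y":-1.1,"z":0,"wx":0,"wy":0,"wz":0,"fingers":1},{"x":-0.1,"y":-1.1,"z":0,"wx":0,"wy":0,"wz":0,"fingers":1}]' 
python3 -m inch '[{"x":0,"y":-0.2,"z":0,"wx":0,"wy":0,"wz":0,"fingers":1},{"x":0,"y":-0.4,"z":0,"wx":0,"wy":0,"wz":0,"fingers":1},{"x":0,"y":-0.4,"z":0,"wx":0,"wy":0,"wz":0,"fingers":1}]'
python3 -m inch '[{"x":0,"y":-0.2,"z":0,"wx":0,"wy":0,"wz":0,"fingers":1},{"x":0,"y":-0.3,"z":0,"wx":0,"wy":0,"wz":0,"fingers":1},{"x":0,"y":-0.3,"z":0,"wx":0,"wy":0,"wz":0,"fingers":1}]'
```

```text
time: 8.83
tool_pos: [579.7, -224.7, 79.3]
orientation: [2.202, 0.042, -2.203]
wrist_force: [-0.2, -1.4, 1.0]
gripper_width: 0.271
time: 9.08
tool_pos: [579.4, -221.3, 79.3]
orientation: [2.202, 0.041, -2.203]
wrist_force: [-0.3, -4.1, 2.4]
gripper_width: 0.273
time: 9.33
tool_pos: [579.3, -218.7, 79.3]
orientation: [2.202, 0.04, -2.202]
wrist_force: [1.1, -6.6, 1.5]
gripper_width: 0.274
```

```bash
python3 -m inch '[{"x":0,"y":0,"z":-0.3,"wx":0,"wy":0,"wz":0,"fingers":1},{"x":0,"y":0,"z":-0.6,"wx":0,"wy":0,"wz":0,"fingers":1},{"x":0,"y":0,"z":-0.9,"wx":0,"wy":0,"wz":0,"fingers":1},{"x":0,"y":0,"z":-0.9,"wx":0,"wy":0,"wz":0,"fingers":1}]' 
python3 -m inch '[{"x":0,"y":0,"z":-0.2,"wx":0,"wy":0,"wz":0,"fingers":1},{"x":0,"y":0,"z":-0.3,"wx":0,"wy":0,"wz":0,"fingers":1},{"x":0,"y":0,"z":-0.3,"wx":0,"wy":0,"wz":0,"fingers":1}]'
python3 - <<'E'
from go import *
snap("wrist","w8"); print(robot.get_obs()['wrist_force'],robot.get_obs()['moment'])
E
```

```text
time: 9.67
tool_pos: [585.6, -218.2, 79.8]
orientation: [2.195, 0.043, -2.211]
wrist_force: [-14.0, -2.8, 15.4]
gripper_width: 0.273
time: 9.92
tool_pos: [588.0, -218.0, 79.9]
orientation: [2.193, 0.043, -2.212]
wrist_force: [-15.9, -3.2, 17.5]
gripper_width: 0.27
[-15.14031298  -2.67282863  17.09645317] [-0.72990672  2.10557954  0.06252611]
```

View pics/w8.png

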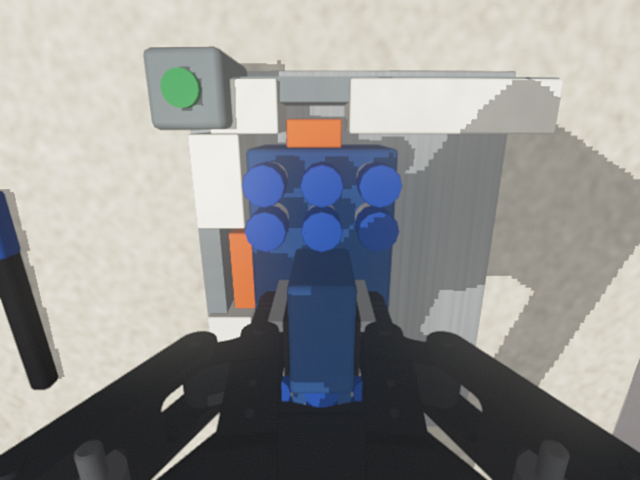

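The force is high in x and z. The rack's underside is dragging, with the bars only just reached. I'll relieve the downward press.

```bash
python3 - <<'E'
from go import *
M=R.from_rotvec(robot.get_obs()['orientation']).as_matrix(); print(M.round(4)); goto([588,-218,81],-np.pi/2+0.0367)
E
python3 -m inch '[{"x":-0.1,"y":0,"z":0,"wx":0,"wy":0,"wz":0,"fingers":1},{"x":-0.1,"y":0,"z":0,"wx":0,"wy":0,"wz":0,"fingers":1}]'
python3 - <<'E'
from go import *
M=R.from_rotvec(robot.get_obs()['orientation']).as_matrix(); print(M.round(4)); print(robot.get_obs()['moment'])
E
```

```text
[[-8.300e-03  3.790e-02 -9.992e-01]
 [ 8.000e-04 -9.993e-01 -3.790e-02]
 [-1.000e+00 -1.100e-03  8.300e-03]]
pos [ 588.  -218.    79.9] shift cm [-0.11 -0.    0.  ] turn [0.0012 0.0083 0.0011] dist 0.1
time: 10.13
tool_pos: [588.1, -217.9, 80.0]
orientation: [2.194, 0.043, -2.211]
wrist_force: [-11.2, -3.7, 10.8]
gripper_width: 0.272
[[-7.700e-03  3.770e-02 -9.993e-01]
 [ 8.000e-04 -9.993e-01 -3.770e-02]
 [-1.000e+00 -1.100e-03  7.700e-03]]
[-0.8638719   1.59485468 -0.03375678]
```

```bash
python3 -m inch '[{"x":-0.15,"y":0,"z":0,"wx":0,"wy":0,"wz":0,"fingers":1},{"x":-0.15,"y":0,"z":0,"wx":0,"wy":0,"wz":0,"fingers":1}]'
python3 - <<'E'
from go import *
M=R.from_rotvec(robot.get_obs()['orientation']).as_matrix(); print(M[:,0].round(4)); print(robot.get_obs()['moment'])
E
```

```text
time: 10.3
tool_pos: [588.4, -217.2, 80.0]
orientation: [2.196, 0.044, -2.211]
wrist_force: [-5.9, -3.7, 0.7]
gripper_width: 0.27
[-0.0069  0.002  -1.    ]
[-0.73316934  0.71565509 -0.02301431]
```

```bash
python3 -m inch '[{"x":0,"y":0,"z":-0.15,"wx":0,"wy":0.006,"wz":0,"fingers":1},{"x":0,"y":0,"z":-0.3,"wx":0,"wy":0.006,"wz":0,"fingers":1},{"x":0,"y":0,"z":-0.3,"wx":0,"wy":0.006,"wz":0,"fingers":1}]'
python3 - <<'E'
from go import *
M=R.from_rotvec(robot.get_obs()['orientation']).as_matrix(); print(M[:,0].round(4)); print(robot.get_obs()['moment'])
E
```

```text
time: 10.55
tool_pos: [590.8, -217.0, 79.8]
orientation: [2.2, 0.044, -2.207]
wrist_force: [-8.3, -3.0, 2.5]
gripper_width: 0.272
[-0.0028  0.0024 -1.    ]
[-0.84976252  1.19288684 -0.03032797]
```

```bash
python3 -m inch '[{"x":-0.03,"y":-0.1,"z":-0.15,"wx":0,"wy":0.002,"wz":0,"fingers":1},{"x":-0.03,"y":-0.1,"z":-0.25,"wx":0,"wy":0.002,"wz":0,"fingers":1},{"x":-0.03,"y":-0.1,"z":-0.25,"wx":0,"wy":0.002,"wz":0,"fingers":1}]' 80
python3 - <<'E'
from go import *
M=R.from_rotvec(robot.get_obs()['orientation']).as_matrix(); print(M[:,0].round(4)); print(robot.get_obs()['moment'])
s=snap("wrist","w9")
cv2.imwrite("pics/w9c.png",cv2.resize(s['pixels'][20:320,120:520,::-1],None,fx=2,fy=2,interpolation=cv2.INTER_CUBIC))
E
```

```text
time: 10.8
tool_pos: [592.7, -216.2, 79.8]
orientation: [2.201, 0.044, -2.206]
wrist_force: [-8.4, -5.6, 2.3]
gripper_width: 0.269
[-0.0021  0.0023 -1.    ]
[-1.01931512  1.37956654  0.00396421]
```

View pics/w9c.png

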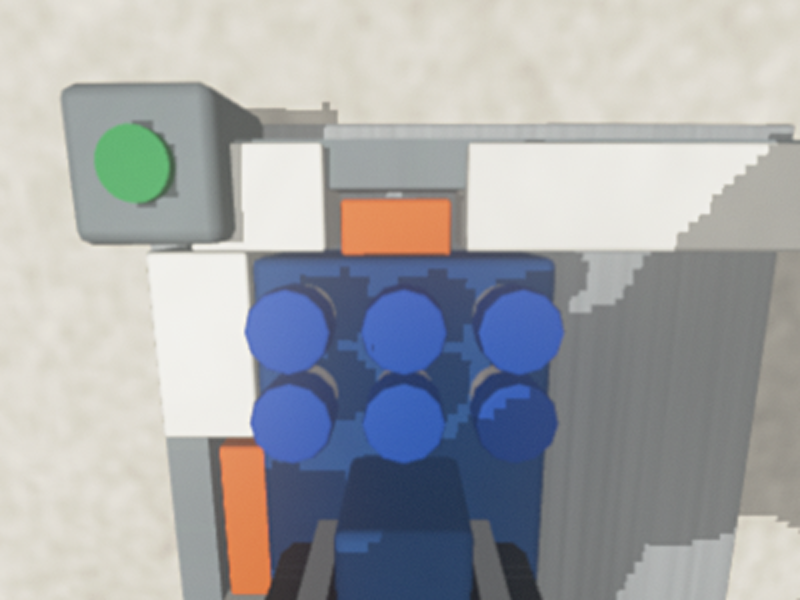

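The end bar is nearly level (edge at y=254 against fence 250 in the crop). The side bar's edge at x≈266 is still about 2 mm proud of the fence line at x≈256. I'll press more.

```bash
python3 -m inch '[{"x":0,"y":-0.1,"z":-0.05,"wx":0,"wy":0.002,"wz":0,"fingers":1},{"x":0,"y":-0.2,"z":-0.1,"wx":0,"wy":0.002,"wz":0,"fingers":1},{"x":0,"y":-0.2,"z":-0.1,"wx":0,"wy":0.002,"wz":0,"fingers":1}]' 
python3 -m inch '[{"x":0,"y":-0.1,"z":-0.05,"wx":0,"wy":0,"wz":0,"fingers":1},{"x":0,"y":-0.15,"z":-0.1,"wx":0,"wy":0,"wz":0,"fingers":1},{"x":0,"y":-0.15,"z":-0.1,"wx":0,"wy":0,"wz":0,"fingers":1}]'
python3 - <<'E'
from go import *
M=R.from_rotvec(robot.get_obs()['orientation']).as_matrix(); print(M.round(4)); print(robot.get_obs()['moment'])
s=snap("wrist","w10")
cv2.imwrite("pics/w10c.png",cv2.resize(s['pixels'][120:340,180:380,::-1],None,fx=2.7,fy=2.7,interpolation=cv2.INTER_CUBIC))
E
```

```text
time: 11.1
tool_pos: [593.6, -215.0, 79.7]
orientation: [2.203, 0.042, -2.202]
wrist_force: [-8.4, -8.1, 0.1]
gripper_width: 0.273
time: 11.35
tool_pos: [593.6, -214.8, 79.8]
orientation: [2.201, 0.04, -2.204]
wrist_force: [-13.4, -12.1, 2.0]
gripper_width: 0.271
[[-1.500e-03  3.730e-02 -9.993e-01]
 [-8.000e-04 -9.993e-01 -3.730e-02]
 [-1.000e+00  7.000e-04  1.600e-03]]
[-2.26555361  1.9625239  -0.19746024]
```

View pics/w10c.png

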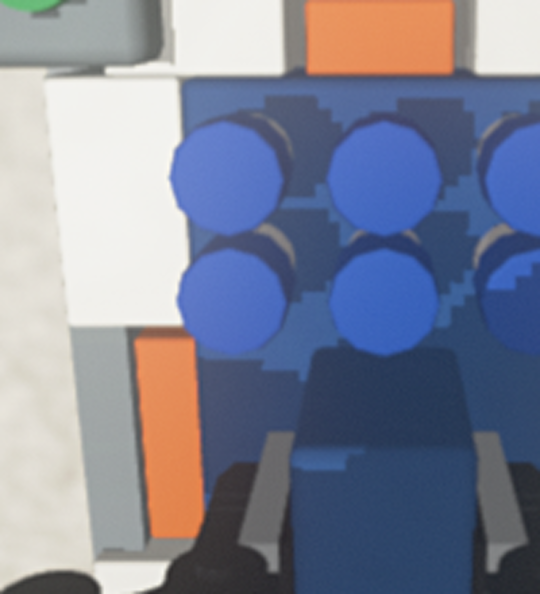

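Motion has stopped on both axes while the force jumped, and both bars look level. I'll add a small margin of push, then verify in all views.

```bash
python3 -m inch '[{"x":0,"y":-0.05,"z":-0.05,"wx":0,"wy":0,"wz":0,"fingers":1},{"x":0,"y":-0.1,"z":-0.1,"wx":0,"wy":0,"wz":0,"fingers":1},{"x":0,"y":-0.1,"z":-0.1,"wx":0,"wy":0,"wz":0,"fingers":1},{"x":0,"y":-0.1,"z":-0.1,"wx":0,"wy":0,"wz":0,"fingers":1}]'
python3 - <<'E'
from go import *
M=R.from_rotvec(robot.get_obs()['orientation']).as_matrix(); print(M.round(4)); print(robot.get_obs()['moment'])
s=snap("wrist","w11");t=snap("top","t11");c=snap("scene","c11")
cv2.imwrite("pics/w11c.png",cv2.resize(s['pixels'][100:340,160:460,::-1],None,fx=2.5,fy=2.5,interpolation=cv2.INTER_CUBIC))
A=cv2.resize(t['pixels'][210:325,350:450,::-1],(350,402),interpolation=cv2.INTER_CUBIC)
B=cv2.resize(c['pixels'][220:335,190:310,::-1],(420,402),interpolation=cv2.INTER_CUBIC)
cv2.imwrite("pics/tc11.png",np.hstack([A,B]));
E
```

```text
time: 11.73
tool_pos: [593.7, -214.7, 79.9]
orientation: [2.198, 0.039, -2.206]
wrist_force: [-17.0, -14.8, 4.3]
gripper_width: 0.272
[[-0.0032  0.0369 -0.9993]
 [-0.0017 -0.9993 -0.0369]
 [-1.      0.0015  0.0033]]
[-2.59409946  2.55144734 -0.22934505]
```

View pics/w11c.png

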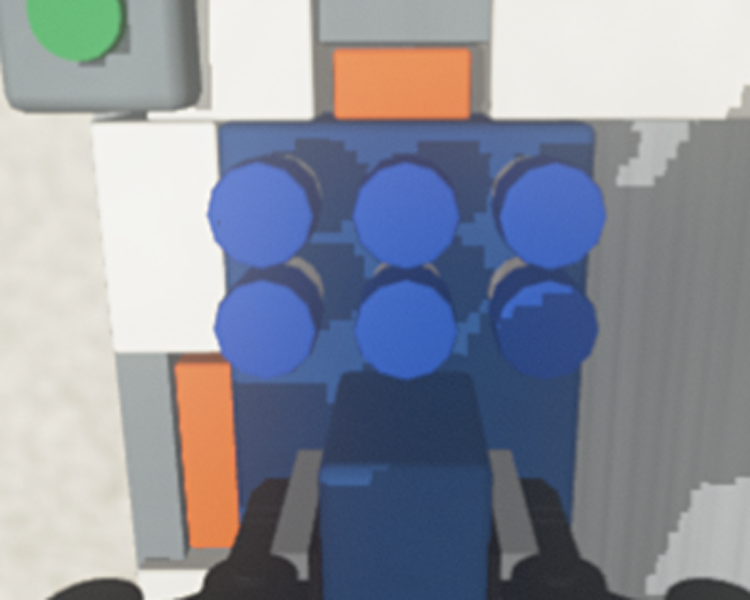

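View pics/tc11.png

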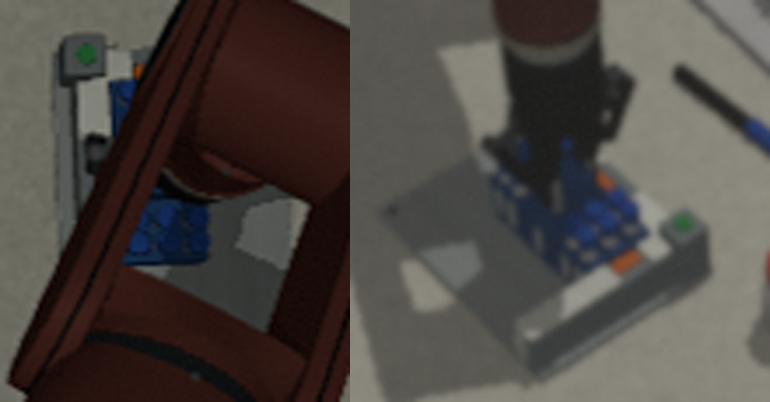

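View pics/t11.png

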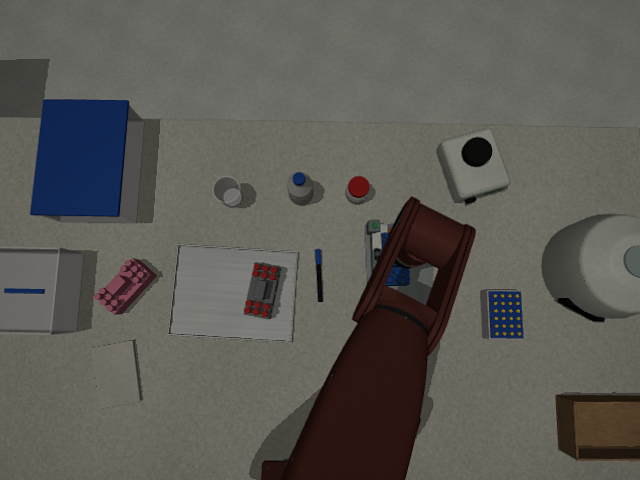

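Run:
```python
from go import *
s=load("w11"); f=lambda p:np.array(p)/2.5+[160,100]
print(robot.get_obs()['wrist_force'])
u=np.array([np.cos(.0367),np.sin(.0367)]); v=np.array([-u[1],u[0]])
c=plane(s,f((217,121)),48)[:2]
for n,p,z in [("rack FL",(219,124),53),("rack FR",(594,124),53),("fence corner",(217,121),48),("fence side end",(229,352),48),("end fence R",(740,119),48),("sbar t",(232,362),45),("sbar b",(240,545),45),("ebar l",(335,118),45),("ebar r",(470,118),45)]:
    P=plane(s,f(p),z)[:2]; print(n,P.round(1),"bay u,v rel corner",((P-c)@u).round(1),((P-c)@v).round(1))
```

```text
[-16.51042894 -15.21804433   4.37042048]
rack FL [ 657.1 -183.3] bay u,v rel corner -0.2 -1.3
rack FR [ 659.4 -245.8] bay u,v rel corner -0.2 -63.9
fence corner [ 657.3 -181.9] bay u,v rel corner 0.0 0.0
fence side end [ 615.4 -183.1] bay u,v rel corner -41.9 0.3
end fence R [ 661. -272.] bay u,v rel corner 0.4 -90.2
sbar t [ 612.4 -183.1] bay u,v rel corner -44.9 0.5
sbar b [ 573.  -183.9] bay u,v rel corner -84.3 1.2
ebar l [ 658.3 -202. ] bay u,v rel corner 0.3 -20.1
ebar r [ 659.1 -225.7] bay u,v rel corner 0.3 -43.8
```

The last checks agree. The bars and the rack's faces lie on the fence planes within about 1 mm. Forces of about −16.5 and −15 N are well above the 3.6 N springs, and adding command no longer moved the rack. Handing in while it stays pressed.

Run:
```python
from h import *
print(workorder.hand_in()); o=robot.get_obs(); print(o['time'],o['wrist_force'],o['tool_pos'])
```

```text
the job is handed in; nothing more can be done
None
the job is handed in; nothing more can be done
```

I lifted the blue rack off the tray, set it on the steel plate along the long side fence, and pressed it into the corner. I handed in at about 12 s, still gripping and pressing. The hand-in gives no verdict, so the result is not confirmed.

**Last checks:**
- **Contact:** the wrist force was about −16.5 N in x and −15 N in y, against 3.6 N per spring. Another 1 mm of commanded push moved the arm only about 0.1 mm.
- **Bars and rack:** in the wrist view the end bar lies within about 0.3 mm of its fence face. The side bar is within about 1 mm.
- **Upright:** the tool is within about 0.2° of vertical, and the rack did not shift in the jaws.
- **Other objects:** the grey rack, the pink look-alike and the other objects looked unmoved in the top view.

**Disagreements:**
- The final y position was about 2.5 mm farther towards the side fence than I predicted. That is slightly more than the 2 mm calibration tolerance, and I relied on the contact force and the view of the fence instead.
- The rack's front corner by the side fence read 1.3 mm short of the side fence, which I put down to its edge being rounded. The front edge showed no turn.
- During the slide the underside dragged, giving up to about 17 N of downward load. I eased off before the final press.

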